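Switch on and tare the jeweller's scale

ROBOT

A 7-joint arm with a two-finger parallel gripper is mounted at the origin on a cart in front of the work surface, level with it; the furniture and walls round the work are solid. World frame = base frame: x ahead of the robot, y to its left, z up, the work surface at z = 0. Lengths are in m, angles in rad, forces in N, time in s.
With the tool pointing down it reaches from about 0.425 to 0.925 m from the base axis. Payload 6.8 kg.
Tool frame: the origin (TCP) lies between the finger pads, 19 mm behind the fingertips; this is the grasp point; z points along the fingers, y is the line along which they close (so a half turn about z gives the same grasp; the last joint's range is limited). The gripper opens to 85 mm and grips with 20 to 120 N. Pads are 22 mm wide; open, the fingers measure 114 mm over their backs; the gripper's body (76 mm by 85 mm) begins 54 mm behind the grasp point. The pads swing forward as they close: fully open they stand 13 mm farther back than shut.
Start: joints at [1.095, 0.477, 0.022, 1.555, -0.011, 1.109, -0.083], TCP at [0.243, -0.63, 0.25] pointing down, gripper open.
Joint ranges: [-2.96, 2.96], [-0.34, 2.1], [-1.41, 1.46], [0.24, 2.44], [-1.37, 4.51], [0.17, 1.92], [-2.96, 2.96]. Speed limits (rad/s): [2.39, 2.39, 3.14, 3.14, 3.14, 3.14, 3.14].

INTERFACE

Orientations are given as a rotation vector (axis times angle).
In Python, from bench import r gives the robot as it stands.
- The arm moves only by the shell command python3 drive.py [OPENING] [FORCE], which reads ROWS from standard input. ROWS is a JSON list of rows, 1 to 5 of them, each written [[dx, dy, dz], [rx, ry, rz]]: dx, dy, dz in a scale on which 1.0 is 0.3 m, then a rotation vector rx, ry, rz in parts of the range, where 1.0 means pi/2 rad; each row is the pose to reach, as a shift and turn from the pose commanded when the command began, along the tool's axes at that moment; what a row does not reach only later rows make up. A row lasts 1/10 s, in which the tool goes at most 0.05 m and 0.15 rad, less where a joint would pass 70% of its speed; a pose out of reach is approached as far as the arm can. OPENING is the finger opening in m, set as the command begins (- or left out keeps the last). The fingers move at their own pace and stop on an object; FORCE is the grip in N (left out, the last holds). Time passes only in rows, so rows that do not move let the fingers close. It prints the time, the measured TCP pose, the force, the opening and the grip force at its end. No shift or turn number may pass 1 either way. Input that does not fit is refused with a message, and nothing moves.
- r.get_obs(): the state, without advancing time (a new reading comes with each control period).
- r.grab_frame(name): name is "side" or "top" or "wrist"; returns (picture, depth): 420x560x3 uint8, blue, green, red; 420x560 float32, m along the optical axis (not along the pixel's ray), 0 where there is no reading.
- r.camera_info(name): a dict with "camera_matrix" (3x3 intrinsics, pixels), "k1" (the pictures are not rectified: a ray, as slopes to the right and down, at radius r is drawn at 1 + k1 r^2 times it, then the intrinsics apply), "R" (3x3) and "t" (3): a world point X has camera coordinates R X + t. Camera axes: x right, y down, z forward; pixel columns grow to the right and rows downward; lengths in m; the calibration is good to about 2 mm. A picture is of the moment at which its call begins: read the wrist's pose just before it. camera_info takes no time and is no camera call; for the wrist camera it gives the pose at the moment of the call.
- r.hand_in(): hands the job in; it is judged then, once.
The state is a dict: "clock": time; "joints": joint angles; "qvel": joint speeds; "tau": joint torques, N m; "tcp_pos": TCP position; "orientation": TCP orientation; "contact_force": force on the tool from outside, world axes, zero at the start; "moment": the same for the moment, N m; "grip_width": finger opening in m; "gripper_force": force on a finger pad.
Only numpy, scipy, OpenCV 4.12 (cv2) and the standard library are available. Lean on these libraries where they do the work, as an engineer would, in place of code of your own. Each camera call takes 0.05 s, during which the arm holds its last target. There are 200 camera calls.

TASK

Get the jeweller's scale ready for weighing into the little dish on its pan: with the closed fingertips press down the long bar-shaped key (power) and let it come back up, then press down the round key (tare) and let it up. Press lightly, as one presses a delicate balance; leave the square key, the pan with its dish, and the loupe, tweezers and findings tray alone. Finish with the fingertips lifted well clear, at least 15 cm above the bench.

Things in the scene. Friction and masses are not known exactly. Their poses are not given: they have to be found in the camera images.
- scale: Grey electronic bench scale fixed on the bench, 180 mm (its x) by 150 mm (its y), housing 24 mm high. Origin: centre of its underside, on the bench; z up; its front with the row of keys is at -x (key centres at x = -64 mm), display at x = -20 to -41 mm, round pan behind. More than 20 N of push by the fingers or the arm harms it.
- pan: Round steel weighing pan, 96 mm across, on the scale, centre 36 mm behind (+x) the scale's centre; origin in the plane of the housing's top, pan surface 10 mm above it (34 mm above the bench). Must not be touched. A ring-shaped magnifier lamp hangs above the bench farther back (its ring starts at about x = 0.56 m, 0.37 m up): keep wrist and hand out of it.
- bar_key_top (a point): Power key: long bar, 16 mm (x) by 38 mm (y). Point: centre of the key's top face, 32 mm above the bench when up; x, y, z axes as the scale's. The top stands 8 mm proud of the housing (housing top 24 mm above the bench) and goes down with the key. The three keys are alike in colour, stand in a row along the scale's y axis, 48 mm between centres, in an order that changes from one scale to the next.
- round_key_top (a point): Tare key: round, 24 mm across. Point: centre of the key's top face, 32 mm above the bench when up; x, y, z axes as the scale's. The top stands 8 mm proud of the housing (housing top 24 mm above the bench) and goes down with the key. The three keys are alike in colour, stand in a row along the scale's y axis, 48 mm between centres, in an order that changes from one scale to the next.
- square_key_top (a point): Square key, 22 by 22 mm; not to be pressed. Point: centre of the key's top face, 32 mm above the bench when up; x, y, z axes as the scale's. The top stands 8 mm proud of the housing (housing top 24 mm above the bench) and goes down with the key. The three keys are alike in colour, stand in a row along the scale's y axis, 48 mm between centres, in an order that changes from one scale to the next.
- bar_key (a joint): Travel of the bar key in m: 0 up, 0.006 at its stop, growing as it is pressed straight down. Spring return: starts to move at about 0.8 N, needs 3.6 N at 3.5 mm (registers there), 5.6 N at its stop; it comes up by itself.
- round_key (a joint): Travel of the round key in m: 0 up, 0.006 at its stop, growing as it is pressed straight down. Spring return: starts to move at about 0.8 N, needs 3.6 N at 3.5 mm (registers there), 5.6 N at its stop; it comes up by itself.
- square_key (a joint): Travel of the square key in m: 0 up, 0.006 at its stop, growing as it is pressed straight down. Spring return: starts to move at about 0.8 N, needs 3.6 N at 3.5 mm (registers there), 5.6 N at its stop; it comes up by itself.
- dish: Small tin dish, 45 mm across and 13 mm high, loose on the pan (its rim 47 mm above the bench). Origin: centre of its underside. Stays where it is.
- loupe: Folding loupe, 26 x 26 x 14 mm, loose on the bench by its front edge, nearer the robot than the scale. Origin: centre of its underside. Stays where it is.
- tweezers: Tweezers, 114 x 12 x 7 mm, long along their x, loose on the bench to the left of the scale. Origin: centre of underside. Stay where they are.
- tray: Findings tray, 46 x 66 x 8 mm, loose on the bench nearer the robot than the scale and to its right. Origin: centre of its underside. Stays where it is.

How it is judged:
By the outcome, as a careful person would: the job done as asked, in the order asked, and still so for the second after the job is handed in, with the robot touching nothing.
It also fails if it takes over 42 s, if anything falls off the work surface, if the arm or the gripper's body presses on something with over 40 N, if the wrist force passes 120 N, or if a joint passes its speed limit or range.

## Working session

There is one attempt and no reset: what is moved stays moved. The work goes in short steps, Python scripts to look and compute and a shell command to move; the robot and the scene stay as the last step left them, time stands still between calls to the robot, and variables do not carry over. Pictures are saved under pics/ and viewed, at most 10 in all, crops included, and the job is handed in when it is done.

```bash
mkdir -p pics; ls
python3 - <<'E'
from bench import r
import cv2,numpy as np
o=r.get_obs();print(o['clock'],o['tcp_pos'],o['orientation'],o['contact_force'],o['grip_width'])
for n in("top","side"):
    p,d=r.grab_frame(n);cv2.imwrite(f"pics/{n}0.png",p);np.savez(f"pics/{n}0.npz",p=p,d=d,**{k:np.array(v) for k,v in r.camera_info(n).items()})
    print(r.camera_info(n))
E
```

```text
bench.py
drive.py
pics
0.0 [ 0.24250961 -0.62932846  0.24902888] [-3.08686367e+00 -5.74231700e-01  7.10726460e-04] [-0.36229898  0.02428697  0.59227068] 0.08516966856201
{'camera_matrix': array([[540.54577332,   0.        , 284.01948363],
       [  0.        , 540.54577332, 217.67348524],
       [  0.        ,   0.        ,   1.        ]]), 'k1': -0.14221716434389564, 'R': array([[-0.01233979, -0.99991937,  0.00299859],
       [-0.9946927 ,  0.01196883, -0.10219184],
       [ 0.10214771, -0.0042437 , -0.99476019]]), 't': array([0.39732014, 0.40720004, 0.8523161 ])}
{'camera_matrix': array([[493.49727053,   0.        , 283.93507496],
       [  0.        , 493.49727053, 207.8642522 ],
       [  0.        ,   0.        ,   1.        ]]), 'k1': -0.08547588971365183, 'R': array([[ 0.8048988 ,  0.59333434,  0.00960668],
       [ 0.47758396, -0.63809703, -0.60394184],
       [-0.35220944,  0.49070005, -0.79697049]]), 't': array([-0.55530463,  0.07538706,  0.86398318])}
```

View pics/top0.png

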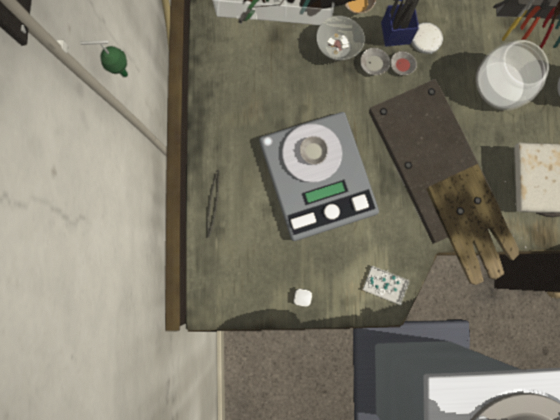

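View pics/side0.png

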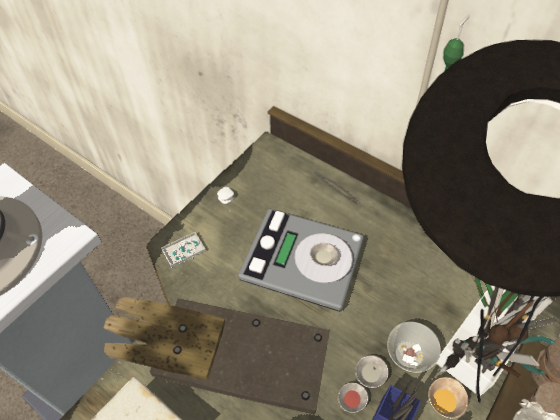

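The top picture shows the bar key at about (302,220), the round key at (332,212) and the square key at (360,203). The side picture shows bar (277,221), round (267,242) and square (257,265), in the same order.

```bash
cat > h.py <<'E'
import numpy as np,cv2
def ray(uv,c):
    K=c['camera_matrix'];k=float(c['k1'])
    s=cv2.undistortPoints(np.array(uv,float).reshape(-1,1,2),K,np.array([k,0,0,0.])).reshape(-1,2)
    d=np.c_[s,np.ones(len(s))]@c['R']
    return -c['R'].T@c['t'],d
def atz(uv,c,z):
    o,d=ray(uv,c);return o+d*((z-o[2])/d[:,2])[:,None]
def blobs(p,seeds,rad=12,th=190):
    m=(p.min(2)>th).astype(np.uint8)
    n,l,s,cen=cv2.connectedComponentsWithStats(m)
    out=[]
    for u,v in seeds:
        i=l[v,u];out.append(cen[i]);print(i,s[i],cen[i].round(1))
    return np.array(out)
E
python3 - <<'E'
from h import *
import numpy as np
for n,seeds in(("top",[(302,220),(332,212),(360,203)]),("side",[(277,221),(267,242),(257,265)])):
    c=np.load(f"pics/{n}0.npz");b=blobs(c['p'],seeds)
    P=atz(b,c,.032);print(n,P.round(4),np.diff(P[:,:2],axis=0),np.linalg.norm(np.diff(P[:,:2],axis=0),axis=1), "yaw",np.arctan2(*(P[0]-P[2])[[1,0]])-np.pi/2)
    # depth-based
    s=cv2.undistortPoints(b.reshape(-1,1,2),c['camera_matrix'],np.array([float(c['k1']),0,0,0])).reshape(-1,2)
    for (u,v),q in zip(b.round().astype(int),s):
        z=c['d'][v,u];print((c['R'].T@(np.r_[q*z,z]-c['t'])).round(4))
from bench import r
from scipy.spatial.transform import Rotation as R
print(R.from_rotvec(r.get_obs()['orientation']).as_matrix().round(3))
E
python3 - <<'E'
from h import *
for n in("top","side"):
    c=np.load(f"pics/{n}0.npz");d=c['d'];v,u=np.mgrid[:420,:560]
    s=cv2.undistortPoints(np.c_[u.ravel(),v.ravel()].astype(float).reshape(-1,1,2),c['camera_matrix'],np.array([float(c['k1']),0,0,0])).reshape(-1,2)
    z=d.ravel();P=(np.c_[s*z[:,None],z]-c['t'])@c['R'];P=P[z>0]
    for y in np.arange(-.7,.5,.1):
        print(n,round(y,1),[ (round(P[k,2].max(),2) if (k:=(abs(P[:,1]-y)<.05)&(abs(P[:,0]-x)<.05)).any() else None) for x in(.25,.35,.45,.55,.65)])
E
echo '[[[0, 0, 0], [0, 0, 0]]]' | python3 drive.py 0
```

```text
top -0.7 [None, None, None, None, None]
top -0.6 [None, None, None, None, None]
top -0.5 [np.float64(-0.85), None, None, None, None]
top -0.4 [np.float64(-0.61), None, None, None, None]
top -0.3 [np.float64(-0.41), np.float64(-0.41), None, None, None]
top -0.2 [np.float64(-0.84), np.float64(-0.84), None, None, None]
top -0.1 [np.float64(-0.84), np.float64(0.0), np.float64(0.06), np.float64(0.06), np.float64(0.01)]
top -0.0 [np.float64(-0.85), np.float64(0.04), np.float64(0.06), np.float64(0.08), np.float64(0.11)]
top 0.1 [np.float64(0.03), np.float64(0.05), np.float64(0.05), np.float64(0.03), np.float64(0.11)]
top 0.2 [np.float64(0.01), np.float64(0.03), np.float64(0.04), np.float64(0.03), np.float64(0.03)]
top 0.3 [np.float64(0.01), np.float64(0.03), np.float64(0.05), np.float64(0.05), np.float64(0.04)]
top 0.4 [np.float64(0.02), np.float64(0.04), np.float64(0.05), np.float64(0.05), np.float64(0.01)]
side -0.7 [None, None, None, None, None]
side -0.6 [None, None, None, None, None]
side -0.5 [None, None, None, None, None]
side -0.4 [None, None, None, None, None]
side -0.3 [None, None, None, None, None]
side -0.2 [None, None, None, None, None]
side -0.1 [None, np.float64(0.0), np.float64(0.06), None, None]
side -0.0 [None, np.float64(0.04), np.float64(0.06), np.float64(0.06), None]
side 0.1 [None, np.float64(0.04), np.float64(0.05), np.float64(0.03), np.float64(0.03)]
side 0.2 [np.float64(0.01), np.float64(0.03), np.float64(0.04), np.float64(0.03), np.float64(0.4)]
side 0.3 [np.float64(0.02), np.float64(0.03), np.float64(0.05), np.float64(0.4), np.float64(0.41)]
side 0.4 [np.float64(0.02), np.float64(0.04), np.float64(0.05), np.float64(0.41), np.float64(0.41)]
clock: 0.2
tcp_pos: [0.2426, -0.6296, 0.2494]
orientation: [-3.088, -0.574, 0.0]
contact_force: [0.0, 1.0, 0.0]
grip_width: 0.0733
gripper_force: 0.0
```

The rows are not in the units I measure in: shifts go in shares of 0.3 m and turns go in shares of pi/2 rad. I convert before sending: 0.175 m / 0.3 = 0.5833, -0.16 m / 0.3 = -0.5333.

```bash
echo '[[[0.1167, -0.1067, 0], [0, 0, 0]], [[0.2333, -0.2133, 0], [0, 0, 0]], [[0.35, -0.32, 0], [0, 0, 0]], [[0.4667, -0.4267, 0], [0, 0, 0]], [[0.5833, -0.5333, 0], [0, 0, 0]]]' | python3 drive.py
echo '[[[0.1167, -0.1067, 0], [0, 0, 0]], [[0.2333, -0.2133, 0], [0, 0, 0]], [[0.35, -0.32, 0], [0, 0, 0]], [[0.4667, -0.4267, 0], [0, 0, 0]], [[0.5833, -0.5333, 0], [0, 0, 0]]]' | python3 drive.py
```

```text
clock: 0.7
tcp_pos: [0.349, -0.4158, 0.25]
orientation: [3.089, 0.574, 0.0]
contact_force: [1.9, 0.2, 0.7]
grip_width: 0.0001
gripper_force: 0.0
clock: 1.2
tcp_pos: [0.4547, -0.2037, 0.2502]
orientation: [3.088, 0.574, 0.0]
contact_force: [1.2, -1.3, 0.3]
grip_width: -0.0
gripper_force: 0.0
```

Scaled: -0.233 m / 0.3 = -0.7767, 0.09 m / 0.3 = 0.3.

```bash
echo '[[[0.06, -0.1533, 0], [0, 0, 0]], [[0.12, -0.31, 0], [0, 0, 0]], [[0.18, -0.4667, 0], [0, 0, 0]], [[0.24, -0.6233, 0], [0, 0, 0]], [[0.3, -0.7767, 0], [0, 0, 0]]]' | python3 drive.py
echo '[[[0.03, -0.1433, 0.0333], [0, 0, 0]], [[0.06, -0.2867, 0.0833], [0, 0, 0]], [[0.09, -0.43, 0.1333], [0, 0, 0]], [[0.12, -0.5733, 0.1833], [0, 0, 0]], [[0.15, -0.7167, 0.2333], [0, 0, 0]]]' | python3 drive.py
echo '[[[0.03, -0.1333, 0.0333], [0, 0, 0]], [[0.0733, -0.2667, 0.0667], [0, 0, 0]], [[0.0733, -0.3033, 0.1], [0, 0, 0]], [[0.0733, -0.3033, 0.1], [0, 0, 0]]]' | python3 drive.py
python3 - <<'E'
from bench import r
import cv2,numpy as np
o=r.get_obs();print(o['tcp_pos'],o['orientation'],o['contact_force'],o['joints'])
for n in("top","side","wrist"):
    c=r.camera_info(n);p,d=r.grab_frame(n);cv2.imwrite(f"pics/{n}1.png",p);np.savez(f"pics/{n}1.npz",p=p,d=d,**{k:np.array(v) for k,v in c.items()})
E
```

```text
clock: 1.7
tcp_pos: [0.454, 0.0457, 0.2502]
orientation: [3.088, 0.574, 0.001]
contact_force: [0.9, -0.1, 1.1]
grip_width: -0.0003
gripper_force: 0.0
clock: 2.2
tcp_pos: [0.4188, 0.2623, 0.1795]
orientation: [3.089, 0.574, 0.001]
contact_force: [0.9, -0.8, 0.0]
grip_width: -0.0001
gripper_force: 0.0
clock: 2.6
tcp_pos: [0.4051, 0.3553, 0.1487]
orientation: [-3.087, -0.581, 0.004]
contact_force: [-0.1, -0.6, -0.1]
grip_width: -0.0003
gripper_force: 0.0
[0.40506548 0.35532496 0.14872902] [-3.08737081 -0.58073648  0.00410164] [-0.10562099 -0.55136152 -0.10776456] [-0.40313293  0.43314543 -0.53805852  1.94425021  0.28993873  0.84253717
 -2.29494863]
```

View pics/wrist1.png

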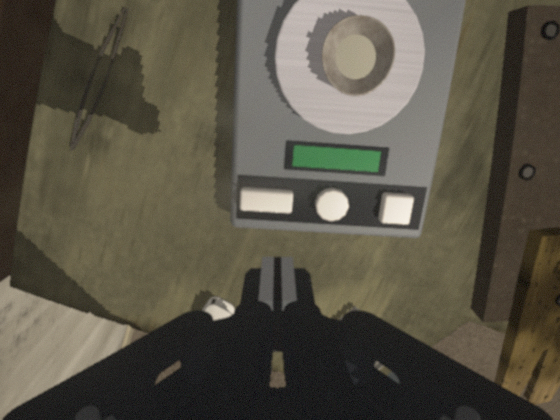

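View pics/side1.png

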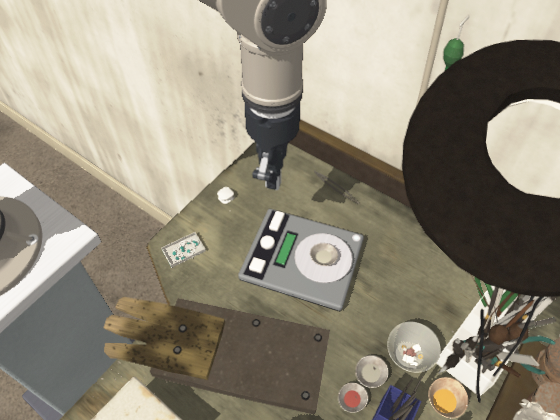

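The wrist picture shows bar (267,201), round (332,205) and square (397,208), with the closed fingertips at about (278,265). The side picture shows the hand clear of everything. I'll check the key positions in the wrist camera.

Run:
```python
from h import *
c=np.load("pics/wrist1.npz");b=blobs(c['p'],[(267,201),(332,205),(397,208)],th=150)
P=atz(b,c,.032);print(P.round(4),np.linalg.norm(np.diff(P[:,:2],axis=0),axis=1))
# where does the fingertip (img ~ (278,258..308)) lie at tip height
print(atz([(278,258),(278,282)],c,.13).round(4))
from bench import r;o=r.get_obs();print(o['tcp_pos'])
from scipy.spatial.transform import Rotation as R
M=R.from_rotvec(o['orientation']).as_matrix();print(M.round(3))
for n,k in(("bar",(.407,.360)),("round",(.421,.315))):print(n,(M.T@(np.r_[k,.032]-o['tcp_pos']-M[:,2]*.019)).round(4))
```

```text
2 [241 191  52  22 988] [266.6 201.4]
3 [317 191  32  30 740] [332.3 205.3]
4 [382 196  32  29 757] [397.4 209.6]
[[0.4093 0.3599 0.032 ]
 [0.4234 0.3148 0.032 ]
 [0.4375 0.269  0.032 ]] [0.04725668 0.04788024]
[[0.4163 0.3543 0.13  ]
 [0.4048 0.3499 0.13  ]]
[0.40753725 0.35219731 0.15011552]
[[ 0.934  0.358  0.   ]
 [ 0.358 -0.934 -0.001]
 [-0.     0.001 -1.   ]]
bar [ 0.0023 -0.0076  0.0991]
round [-0.0007  0.0394  0.0992]
```

Scaled: 0.085 m / 0.3 = 0.2833, 0.065 m / 0.3 = 0.2167.

```bash
echo '[[[0.01, -0.0233, 0.1167], [0, 0, 0]], [[0.01, -0.0233, 0.2167], [0, 0, 0]], [[0.01, -0.0233, 0.2833], [0, 0, 0]], [[0.01, -0.0233, 0.2833], [0, 0, 0]], [[0.01, -0.0233, 0.2833], [0, 0, 0]]]' | python3 drive.py
python3 - <<'E'
from bench import r
o=r.get_obs();print(o['tcp_pos'],o['contact_force'],o['orientation'])
E
```

```text
clock: 3.25
tcp_pos: [0.4081, 0.3604, 0.0658]
orientation: [3.089, 0.572, 0.001]
contact_force: [-0.5, 0.5, 0.5]
grip_width: 0.0001
gripper_force: 0.0
[0.40814752 0.36037016 0.06581729] [-0.54094278  0.51269596  0.45034953] [3.08882957e+00 5.71786788e-01 1.02258277e-03]
```

Scaled: 0.014 m / 0.3 = 0.0467, 0.008 m / 0.3 = 0.0267.

```bash
echo '[[[0, 0, 0.0267], [0, 0, 0]], [[0, 0, 0.0467], [0, 0, 0]], [[0, 0, 0.0467], [0, 0, 0]]]' | python3 drive.py
echo '[[[0, 0, 0.0033], [0, 0, 0]], [[0, 0, 0.0067], [0, 0, 0]], [[0, 0, 0.0067], [0, 0, 0]], [[0, 0, 0.0067], [0, 0, 0]]]' | python3 drive.py; echo '[[[0, 0, 0.0033], [0, 0, 0]], [[0, 0, 0.0033], [0, 0, 0]], [[0, 0, 0.0033], [0, 0, 0]]]' | python3 drive.py
```

```text
clock: 3.55
tcp_pos: [0.4074, 0.361, 0.0509]
orientation: [3.088, 0.574, 0.0]
contact_force: [0.3, 0.0, 0.4]
grip_width: 0.0001
gripper_force: 0.3
clock: 3.95
tcp_pos: [0.4074, 0.3612, 0.0492]
orientation: [3.089, 0.574, 0.001]
contact_force: [1.1, -1.9, 1.7]
grip_width: -0.0001
gripper_force: 1.0
clock: 4.25
tcp_pos: [0.4074, 0.3612, 0.0481]
orientation: [-3.089, -0.574, -0.0]
contact_force: [0.6, -1.1, 2.5]
grip_width: -0.0001
gripper_force: 1.4
```

Scaled: 0.002 m / 0.3 = 0.0067, 0.001 m / 0.3 = 0.0033.

```bash
echo '[[[0, 0, 0.0033], [0, 0, 0]], [[0, 0, 0.0067], [0, 0, 0]], [[0, 0, 0.0067], [0, 0, 0]]]' | python3 drive.py; for i in 1 2 3; do echo '[[[0, 0, 0], [0, 0, 0]]]' | python3 drive.py | grep -E 'tcp|contact'; done
```

```text
clock: 4.55
tcp_pos: [0.4074, 0.3612, 0.046]
orientation: [3.089, 0.574, 0.0]
contact_force: [-0.5, -1.5, 3.2]
grip_width: 0.0004
gripper_force: 2.2
tcp_pos: [0.4074, 0.3612, 0.0461]
contact_force: [0.7, -1.2, 3.7]
tcp_pos: [0.4074, 0.3612, 0.0461]
contact_force: [0.9, -1.7, 4.5]
tcp_pos: [0.4074, 0.3612, 0.0461]
contact_force: [-0.1, -1.0, 4.3]
```

Scaled: 0.001 m / 0.3 = 0.0033.

```bash
echo '[[[0, 0, 0.0033], [0, 0, 0]], [[0, 0, 0.0033], [0, 0, 0]]]' | python3 drive.py; for i in 1 2 3; do echo '[[[0, 0, 0], [0, 0, 0]]]' | python3 drive.py | grep -E 'tcp|contact'; done
```

```text
clock: 5.05
tcp_pos: [0.4074, 0.3612, 0.045]
orientation: [3.089, 0.574, 0.0]
contact_force: [1.2, -1.3, 5.4]
grip_width: 0.0001
gripper_force: 2.6
tcp_pos: [0.4074, 0.3612, 0.045]
contact_force: [1.2, -1.6, 5.4]
tcp_pos: [0.4074, 0.3612, 0.0451]
contact_force: [0.6, -0.9, 5.7]
tcp_pos: [0.4074, 0.3612, 0.0451]
contact_force: [0.9, -2.2, 5.1]
```

Scaled: -0.03 m / 0.3 = -0.1, -0.01 m / 0.3 = -0.0333.

```bash
echo '[[[0, 0, -0.0333], [0, 0, 0]], [[0, 0, -0.1], [0, 0, 0]], [[0, 0, -0.1], [0, 0, 0]], [[0, 0, -0.1], [0, 0, 0]]]' | python3 drive.py
echo '[[[-0.0067, 0.08, 0], [0, 0, 0]], [[-0.01, 0.16, 0], [0, 0, 0]], [[-0.01, 0.16, 0], [0, 0, 0]], [[-0.01, 0.16, 0], [0, 0, 0]]]' | python3 drive.py
python3 - <<'E'
from bench import r
import cv2
p,d=r.grab_frame("wrist");cv2.imwrite("pics/w2.png",p)
E
```

```text
clock: 5.75
tcp_pos: [0.407, 0.3614, 0.0752]
orientation: [-3.088, -0.575, -0.0]
contact_force: [-1.4, -0.6, -1.0]
grip_width: 0.0001
gripper_force: 0.0
clock: 6.15
tcp_pos: [0.4214, 0.3148, 0.0744]
orientation: [3.089, 0.573, -0.002]
contact_force: [-0.1, 0.1, -0.6]
grip_width: -0.0005
gripper_force: 0.0
```

View pics/w2.png

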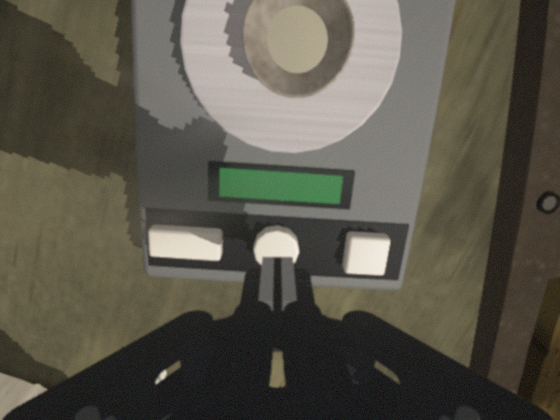

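The fingertips are lined up with the round key at (277,247), and the bar key at (186,243) is back up. Next I press the round key.

Scaled: 0.022 m / 0.3 = 0.0733, 0.012 m / 0.3 = 0.04.

```bash
echo '[[[0, 0, 0.04], [0, 0, 0]], [[0, 0, 0.0733], [0, 0, 0]], [[0, 0, 0.0733], [0, 0, 0]], [[0, 0, 0.0733], [0, 0, 0]]]' | python3 drive.py
echo '[[[0, 0, 0.0033], [0, 0, 0]], [[0, 0, 0.0067], [0, 0, 0]], [[0, 0, 0.01], [0, 0, 0]], [[0, 0, 0.01], [0, 0, 0]]]' | python3 drive.py; for i in 1 2 ; do echo '[[[0, 0, 0], [0, 0, 0]]]' | python3 drive.py | grep -E 'tcp|contact'; done
```

```text
clock: 6.6
tcp_pos: [0.4211, 0.3155, 0.0523]
orientation: [3.088, 0.576, -0.002]
contact_force: [-0.4, 0.1, -0.0]
grip_width: -0.0003
gripper_force: 0.0
clock: 7.0
tcp_pos: [0.4219, 0.3155, 0.0502]
orientation: [-3.088, -0.574, -0.001]
contact_force: [-0.4, 0.5, 0.7]
grip_width: -0.0001
gripper_force: 0.6
tcp_pos: [0.4219, 0.3155, 0.0502]
contact_force: [-0.0, 0.5, 0.2]
tcp_pos: [0.4219, 0.3155, 0.0502]
contact_force: [0.2, 0.8, 1.8]
```

Scaled: 0.004 m / 0.3 = 0.0133, 0.003 m / 0.3 = 0.01.

```bash
echo '[[[0, 0, 0.0033], [0, 0, 0]], [[0, 0, 0.0067], [0, 0, 0]], [[0, 0, 0.01], [0, 0, 0]], [[0, 0, 0.0133], [0, 0, 0]], [[0, 0, 0.0133], [0, 0, 0]]]' | python3 drive.py; for i in 1 2 ; do echo '[[[0, 0, 0], [0, 0, 0]]]' | python3 drive.py | grep -E 'tcp|contact'; done
```

```text
clock: 7.7
tcp_pos: [0.4219, 0.3155, 0.0461]
orientation: [-3.088, -0.574, -0.001]
contact_force: [0.6, -0.5, 4.8]
grip_width: -0.0005
gripper_force: 2.2
tcp_pos: [0.4218, 0.3155, 0.0461]
contact_force: [0.1, 0.6, 4.2]
tcp_pos: [0.4219, 0.3155, 0.0461]
contact_force: [0.5, 1.2, 4.1]
```

Scaled: 0.001 m / 0.3 = 0.0033.

```bash
echo '[[[0, 0, 0.0033], [0, 0, 0]], [[0, 0, 0.0033], [0, 0, 0]]]' | python3 drive.py; for i in 1 2 ; do echo '[[[0, 0, 0], [0, 0, 0]]]' | python3 drive.py | grep -E 'tcp|contact'; done
echo '[[[0, 0, -0.0333], [0, 0, 0]], [[0, 0, -0.1333], [0, 0, 0]], [[0, 0, -0.2667], [0, 0, 0]], [[0, 0, -0.4], [0, 0, 0]], [[0, 0, -0.5333], [0, 0, 0]]]' | python3 drive.py
echo '[[[0, 0, -0.0333], [0, 0, 0]], [[0, 0, -0.0333], [0, 0, 0]], [[0, 0, -0.0333], [0, 0, 0]], [[0, 0, -0.0333], [0, 0, 0]]]' | python3 drive.py
python3 - <<'E'
from bench import r
import cv2
p,d=r.grab_frame("wrist");cv2.imwrite("pics/w3.png",p)
E
```

```text
clock: 8.1
tcp_pos: [0.4218, 0.3155, 0.045]
orientation: [-3.088, -0.575, -0.001]
contact_force: [0.5, -0.3, 6.0]
grip_width: 0.0004
gripper_force: 2.6
tcp_pos: [0.4218, 0.3155, 0.0451]
contact_force: [-0.4, -0.8, 5.5]
tcp_pos: [0.4218, 0.3155, 0.0451]
contact_force: [0.0, 0.9, 4.8]
clock: 8.8
tcp_pos: [0.4209, 0.3146, 0.2064]
orientation: [3.088, 0.575, -0.003]
contact_force: [1.0, 0.0, 0.4]
grip_width: 0.0001
gripper_force: 0.0
clock: 9.2
tcp_pos: [0.4208, 0.3144, 0.2132]
orientation: [3.087, 0.574, -0.005]
contact_force: [-0.9, -0.6, -1.4]
grip_width: 0.0003
gripper_force: 0.0
```

View pics/w3.png

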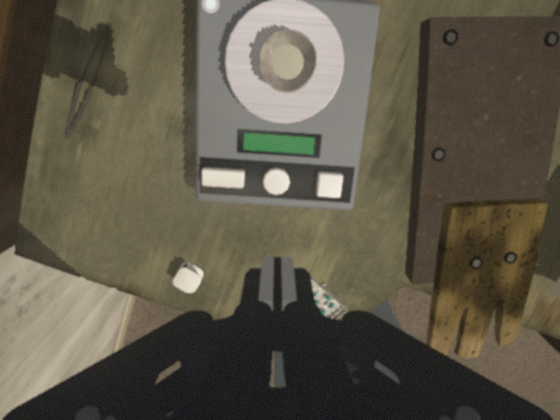

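The keys are all up at (222,178), (277,181) and (330,185), and the dish, loupe, tweezers and tray have not moved. The fingertips are about 19 cm above the bench.

```bash
python3 -c "
from bench import r
print(r.hand_in())"
```

```text
the job is handed in; nothing more can be done
None
```

I pressed the bar (power) key and then the round (tare) key with about 5.5 N each, and both came back up; I then lifted the fingertips to about 19 cm and handed the job in at about 9 s, with no verdict returned.

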